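# Set the crank-driven fence and hold an offcut against it

### The arm

A 7-joint arm with a two-finger parallel gripper is mounted at the origin on the work surface; the furniture and walls round the work are solid. World frame = base frame: x ahead of the robot, y to its left, z up, the work surface at z = 0. Lengths are in mm, angles in rad, forces in N, time in s.
With the tool pointing down it reaches from about 425 to 825 mm from the base axis. Payload 3.6 kg.
Tool frame: the origin (TCP) lies at the very end of the fingers, on their centre line; the grasp point (between the pads) lies 19 mm behind it; z points along the fingers, y is the direction in which the jaws open and shut (so a half turn about z gives the same grasp; the last joint's range is limited). The gripper opens to 93 mm and grips with 3 to 60 N. Pads are 15 mm wide; open, the fingers measure 128 mm over their backs; the gripper's body (75 mm by 188 mm) begins 65 mm behind the grasp point.
Start: joints at [-1.377, 0.615, -0.013, 1.423, 0.008, 1.103, -0.04], TCP at [142.325, 634.197, 218.64] pointing down, gripper open.
Joint ranges: [-3.12, 3.12], [-0.3, 2.06], [-1.34, 1.32], [0.26, 2.42], [-1.36, 4.5], [0.01, 1.98], [-2.84, 2.84]. Speed limits (rad/s): [2.79, 2.79, 3.14, 3.14, 3.14, 3.14, 3.14].

### API

Orientations are given as a unit quaternion [w, x, y, z].
In Python, from station import arm gives the robot as it stands.
- The arm moves only by the tool jog_arm, never from a script. Its argument "motion" is a list of rows, each an object with "linear": the shift along the tool's x, y, z in cm, a list of three; "turn": the turn about the tool's z in rad. In form: [{"linear": [x, y, z], "turn": turn}, ...]. A call has exactly 8 rows; each row is the pose to reach, as a shift and turn from the pose commanded when the call began, along the tool's axes at that moment; what a row does not reach only later rows make up. A row lasts 1/8 s, in which the tool goes at most 62.5 mm and 10.7 degrees, less where a joint would pass 70% of its speed; a pose out of reach is approached as far as the arm can. A call with a gripper value outside its range is refused whole. "fingers" is the finger opening in cm, from 0 to 9.3, set as the call begins (left out, the last holds). The fingers move at their own pace and stop on an object; "grip_force" is the grip in N (left out, the last holds). Time passes only in rows, so rows that repeat a pose let the fingers close, or fill a call up. It gives the time, the measured TCP pose, the force and the opening at its end, in the units of the state.
- arm.get_obs(): the state, without advancing time (a new reading comes with each control period).
- arm.read_camera(name): name is "scene" or "side" or "wrist"; returns a dict with "pixels" (384x512x3 uint8, red, green, blue), "depth" (384x512 float32, mm along the optical axis (not along the pixel's ray), 0 where there is no reading), "intrinsics" (3x3 intrinsics, pixels), "k1" (the pictures are not rectified: a ray, as slopes to the right and down, at radius r is drawn at 1 + k1 r^2 times it, then the intrinsics apply), "view" (4x4, takes a point from world to camera coordinates). Camera axes: x right, y up, looking along -z (the intrinsics and any distortion apply to the point x, -y, -z); pixel columns grow to the right and rows downward; lengths in mm; the calibration is good to about 2 mm. A picture is of the moment at which its call begins.
- arm.hand_in(): hands the job in, once; it reports no verdict.
The state is a dict: "t": time; "joint_positions": joint angles; "dq": joint speeds; "joint_efforts": joint torques, N m; "tcp_pos": TCP position; "tool_rot": TCP orientation; "force": force on the tool from outside, world axes, zero at the start; "moment": the same for the moment, N m; "opening": opening from 0.0 (shut) to 1.0 (fully open).
Only numpy, scipy, OpenCV 4.12 (cv2) and the standard library are available. Lean on these libraries where they do the work, as an engineer would, in place of code of your own. Each camera call takes 0.05 s, during which the arm holds its last target. There are 200 camera calls.

### The job

Wind the crank of the drilling fixture until the pointer on its fence lines up with the pointed index clip, moving the fence only by the crank. Then take the short thick offcut from the bench and lay it flat on the fixture's bed, square to the fence with the whole of one end against the fence's front, and with one diagonal push press it firmly against fence and bed together. Finish while still holding that push; leave the fence setting and the other things on the bench as they are.

Things in the scene. Friction and masses are not known exactly. Their poses are not given: they have to be found in the camera images.
- fixture: drilling fixture screwed to the bench (it cannot move): a plywood bed with fence, screw, gearbox and crank. Origin on the bench top under the point (0, 0) of the bed; x points from the open front (robot side) towards the fence, y to the left, z up. The gearbox is a grey block 66 x 66 mm, its top 54 mm above the bench, centred at x = -35, y = -142 mm
- bed: the plywood bed, 220 (x) by 280 (y) by 18 mm, same origin and axes as the fixture; it spans x -110 to +110 and y -180 to +100 mm, its top is 18 mm above the bench. In front of the fence, for y -80 to +60 mm, it is bare and flat
- fence: aluminium fence bar across the bed, 20 mm thick (x), 155 mm long (y, from -90 to +65 mm), its top 37 mm above the bed. Origin at the middle of its thickness, at the height of the bed's top, at fixture y = 0; axes as the fixture's. Its front face (towards the robot) is 10 mm in -x of the origin. It slides only along fixture x and is driven by the crank; the screw holds it against a push of 25 N
- fence_pointer (a point): the tip of the small black pointer on the left end of the fence, 28 mm above the bench; it travels with the fence
- index_tip (a point): the tip of the fixed dark index clip with a brass screw, standing on the aluminium strip at the left of the bed (it cannot move); axes as the fixture's. The fence is set when the pointer's tip has the same fixture x as this tip (the two tips face each other along y, a few mm apart). At the start the pointer is 25 to 46 mm farther in +x
- crank (a joint): angle of the crank in rad, growing clockwise as seen from above, 0 to 18.84; it starts between 0 and 1.2. Each full turn clockwise draws the fence 20 mm (3.183 mm per rad) in fixture -x, towards the robot. At 0 the crank arm points along fixture -x. It turns with about 3 N at the knob and stays where it is left
- crank_axis (a point): point on the crank's vertical axis, at the top of the crank arm, 72 mm above the bench
- knob_mid (a point): middle of the crank's upright black knob: a round bar of 18 mm diameter and 40 mm height that spins freely on the crank arm, 40 mm from the crank axis; the point is 96 mm above the bench, the knob reaches from 74 to 114 mm. Nothing stands higher near it
- offcut: the short thick wooden offcut (the workpiece), 40 (x) by 85 (y) by 30 mm (z), 0.06 kg, alone on the bench to the left of the fixture. Origin at the centre of its underside; y along its length. Its friction on bed and fence is 0.5 to 0.7: pressed down, it loses part of a sideways push to the bed, so bring it to the fence just clear of the bed or lightly, then push at least as hard sideways as down, 10 to 25 N each way
- thin_offcut: bystander: long thin reddish wooden strip, 30 x 170 x 20 mm, lying to the right of the fixture; origin under its centre
- flat_offcut: bystander: flat wooden offcut, 45 x 120 x 22 mm, lying to the right of the fixture; origin under its centre
- tape_measure: bystander: tape measure, 37 x 82 x 65 mm, standing to the right of the fixture; origin under its centre
Things that resemble listed ones, but are neither listed nor needed, are in the scene too. What is shaped like the offcut but green or yellow is not meant.

How it is judged:
By the outcome, as a careful person would: the job done as asked, in the order asked, and still so for the second after the job is handed in, while the arm keeps its last pose, push and grip.
It also fails if it takes over 72 s, if anything falls off the work surface, if the arm or the gripper's body presses on something with over 40 N, if the wrist force passes 120 N, or if a joint passes its speed limit or range.

## Working session

There is one attempt and no reset: what is moved stays moved. The work goes in short steps, Python scripts to look and compute and a tool call to move; the robot and the scene stay as the last step left them, time stands still between calls to the robot, and variables do not carry over. Pictures are saved under pics/ and viewed, on a budget of 10 in all, crops included, one or two more only if the job needs it, and the job is handed in when it is done.

Besides the shell and the picture viewer there is one more tool, called after "Emit:" as name([rows], argument=value, ...), one row to a line, values as JSON. jog_arm: Moves the arm, as the interface text tells. Its arguments: {"type":"object","properties":{"motion":{"type":"array"},"fingers":{"type":"number"},"grip_force":{"type":"number"}},"required":["motion"]}

```bash
mkdir -p pics; ls; cat > h.py <<'E'
import numpy as np, cv2, pickle
from station import arm
def cam(n):
    c=arm.read_camera(n); pickle.dump(c,open(f'{n}.pkl','wb')); return c
def load(n): return pickle.load(open(f'{n}.pkl','rb'))
def ray(c,u,v):
    K=np.array(c['intrinsics']);k=c['k1']
    d=cv2.undistortPoints(np.array([[[u,v]]],float),K,np.array([k,0,0,0,0.]))[0,0]
    V=np.array(c['view']);R=V[:3,:3];o=-R.T@V[:3,3]
    return o,R.T@np.array([d[0],-d[1],-1])
def onz(c,u,v,z):
    o,d=ray(c,u,v); return o+d*(z-o[2])/d[2]
def dep(c,u,v):
    o,d=ray(c,u,v); return o+d*c['depth'][int(round(v)),int(round(u))]
def proj(c,p):
    V=np.array(c['view']);q=V[:3,:3]@np.array(p,float)+V[:3,3]
    x=q[0]/-q[2];y=-q[1]/-q[2];s=1+c['k1']*(x*x+y*y);K=np.array(c['intrinsics'])
    return np.array([K[0,0]*x*s+K[0,2],K[1,1]*y*s+K[1,2]])
def tri(c1,p1,c2,p2):
    o,d=ray(c1,*p1);q,e=ray(c2,*p2)
    s=np.linalg.lstsq(np.stack([d,-e],1),q-o,rcond=None)[0]
    a,b=o+s[0]*d,q+s[1]*e
    return (a+b)/2,np.linalg.norm(a-b)
def save(img,name,s=1.5): cv2.imwrite('pics/'+name,cv2.resize(img[:,:,::-1],None,fx=s,fy=s,interpolation=cv2.INTER_CUBIC))
E
python3 - <<'E'
from h import *
for n in ['scene','side']:
    c=cam(n); save(c['pixels'],n+'0.png')
    o,d=ray(c,255.5,191.5); print(n,o.round(),d.round(2),c['k1'])
o=arm.get_obs();print(o['tool_rot'],o['tcp_pos'],o['t'])
E
```

```text
pics
scene [-165. -793. 1243.] [ 0.46  0.5  -0.74] -0.08479620031274139
side [ 455. -878.  854.] [ 0.05  0.74 -0.67] 0.04336983538403542
[-1.02862877e-04  1.10099186e-01  9.93919951e-01 -1.13581096e-03] [142.1725275  633.54665107 217.59285107] 0.1
```

View pics/scene0.png

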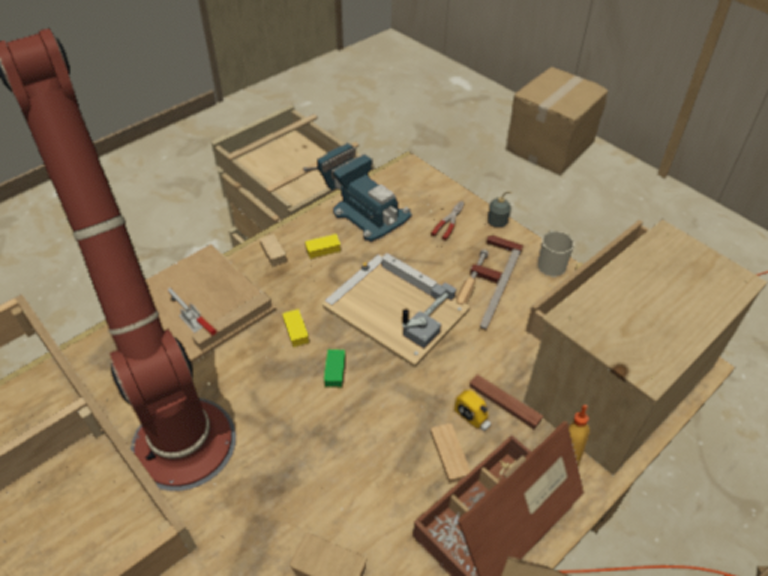

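View pics/side0.png

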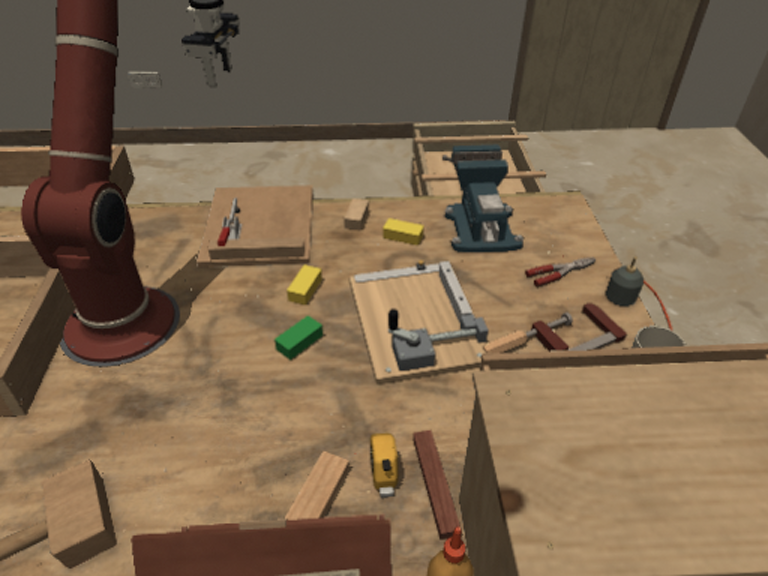

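Scene picture: the fixture is around (395,308) (in ×1.5 pixels), with the fence along (383,258)–(453,292) and the knob at (406,316). Candidates for the offcut are plain wood at (272,250), yellow at (322,245) and (295,326), and green at (335,368). The plain wood one fits, because green and yellow are excluded. Side picture: offcut at (356,213), knob at (393,318). I'll confirm in an enlarged crop.

```bash
python3 - <<'E'
from h import *
a=load('scene');b=load('side')
def crop(c,u,v,w,h,s): return cv2.resize(c['pixels'][v:v+h,u:u+w],(w*s,h*s),interpolation=cv2.INTER_CUBIC)
A=crop(a,212,165,104,80,4)[:, :400]; B=crop(b,230,170,100,90,4)
A=crop(a,212,165,100,80,4)
C=crop(a,165,150,50,35,8); D=crop(b,215,125,50,35,8)
save(np.vstack([np.hstack([A[:320],B[:320]]),np.hstack([C,D])]),'crop1.png',1)
for n,c,u,v in [('s',a,181,164),('d',b,237,140),('knob',a,270,207),('knob',b,262,209)]: print(n,dep(c,u,v).round())
E
```

```text
s [466. 323.  29.]
d [466. 313.  32.]
knob [ 521. -115.  113.]
knob [ 522. -122.  114.]
```

View pics/crop1.png

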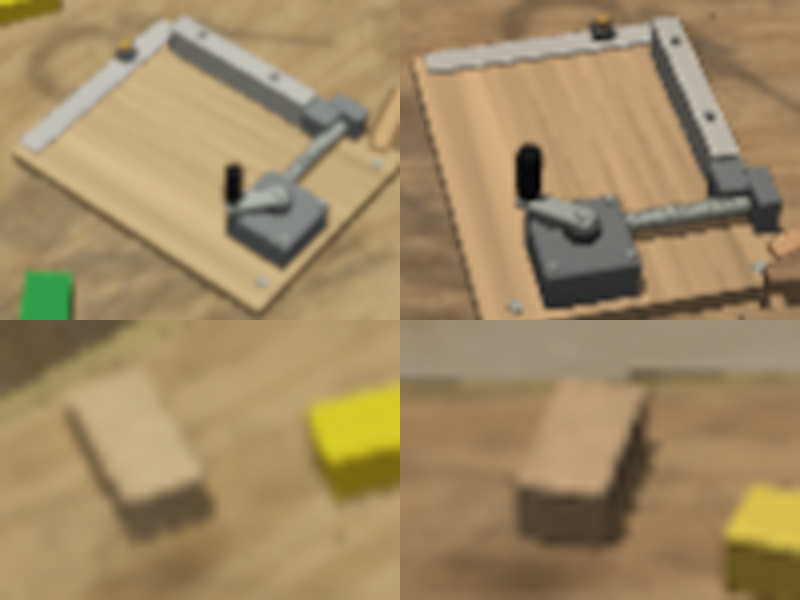

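Crop: top left shows the bed from (15,152) to (262,312), knob top (234,168), hub (280,196), fence end (175,18) and clip brass (126,46). The bottom row confirms the offcut is the plain wood block, apart from the yellow one.

```bash
python3 - <<'E'
from h import *
a=load('scene');b=load('side')
S=lambda x,y:(212+x/4-.4,165+y/4-.4)
D=lambda x,y:(230+(x-400)/4-.4,170+y/4-.4)
def P(n,p,q,z):
    t,e=tri(a,p,b,q); print(n,'tri',t.round(1),round(e,1),'scene@z',onz(a,*p,z)[:2].round(1),'side@z',onz(b,*q,z)[:2].round(1))
P('FL corner',S(15,153),D(414,59),18)
print('FR corner',onz(a,*S(262,312),18).round(1))
P('knobtop',S(234,167),D(529,150),114)
P('hub',S(281,194),D(583,217),72)
P('fence top front-left',S(170,38),D(655,42),55)
P('fence top back-left',S(182,17),D(675,18),55)
P('fence front right end',S(305,103),D(711,160),55)
P('brass',S(126,46),D(602,25),35)
S2=lambda x,y:(165+x/8-.45,150+(y-320)/8-.45)
D2=lambda x,y:(215+(x-400)/8-.45,125+(y-320)/8-.45)
for n,p,q in [('o near-left',(122,502),(517,482)),('near-right',(202,475),(610,492)),('far right',(145,370),(648,388)),('far left',(68,403),(560,378))]: P(n,S2(*p),D2(*q),30)
E
```

```text
FL corner tri [447.1  88.2  19. ] 3.0 scene@z [446.4  87.4] side@z [447.8  91.4]
FR corner [ 489.9 -187.1   18. ]
knobtop tri [ 522.  -114.8  114.9] 1.5 scene@z [ 523.2 -113.5] side@z [ 521.7 -114.8]
hub tri [ 556.5 -137.6   73.4] 0.9 scene@z [ 557.8 -136.4] side@z [ 556.4 -136.8]
fence top front-left tri [638.4  92.8  28. ] 4.5 scene@z [622.6  75.3] side@z [631.   58.2]
fence top back-left tri [651.2  90.3  51.8] 0.8 scene@z [649.4  88.3] side@z [650.1  85.9]
fence front right end tri [654.9 -68.7  56. ] 5.3 scene@z [658.1 -65.6] side@z [653.4 -71. ]
brass tri [597.8 109.3  33. ] 3.5 scene@z [598.2 109.6] side@z [596.4 104.5]
o near-left tri [438.1 292.6  26.3] 1.3 scene@z [435.7 288.6] side@z [438.5 288.3]
near-right tri [478.  282.7  26. ] 2.3 scene@z [474.8 277.8] side@z [478.5 278.8]
far right tri [497.9 355.9  30.7] 1.5 scene@z [497.6 355.7] side@z [498.3 358.1]
far left tri [457.7 364.1  30.3] 4.7 scene@z [455.8 361.8] side@z [458.9 368.3]
```

```bash
cat >> h.py <<'E'
from scipy.spatial.transform import Rotation as Ro
def T():
    o=arm.get_obs();q=o['tool_rot'];R=Ro.from_quat([q[1],q[2],q[3],q[0]]).as_matrix();return np.array(o['tcp_pos']),R
O=np.array([571,7,0.]);YAW=.154
def fx(p): 
    d=np.array(p)-O; c,s=np.cos(YAW),np.sin(YAW); return np.array([c*d[0]+s*d[1],-s*d[0]+c*d[1],d[2]])
def wf(p):
    c,s=np.cos(YAW),np.sin(YAW); return O+np.array([c*p[0]-s*p[1],s*p[0]+c*p[1],p[2]])
def go(p): 
    t,R=T(); return (R.T@(np.array(p)-t)/10).round(2)
def yaw(): # angle of tool y, world
    R=T()[1]; return np.arctan2(R[1,1],R[0,1])
E
python3 - <<'E'
from h import *
t,R=T(); print(R.round(3),yaw())
c=cam('wrist'); o,d=ray(c,255.5,191.5)
print('cam in tool',(R.T@(o-t)).round(1),(R.T@d).round(3), np.array(c['intrinsics'])[0,0])
print(go([570,0,230]))
E
```

```text
[[-0.976  0.219 -0.   ]
 [ 0.219  0.976 -0.002]
 [-0.    -0.002 -1.   ]] 1.350150447344943
cam in tool [ 7.730e+01  1.000e-01 -1.656e+02] [-0.265 -0.     0.964] 334.421700504698
[-55.61 -52.47  -1.12]
```

Emit:
jog_arm([
  {"linear": [-4, -4, 0], "turn": 0},
  {"linear": [-8, -8, 0], "turn": 0},
  {"linear": [-12, -12, 0], "turn": 0},
  {"linear": [-16.4, -15.5, 0], "turn": 0},
  {"linear": [-21, -19.7, 0], "turn": 0},
  {"linear": [-25.5, -24, 0], "turn": 0},
  {"linear": [-30, -28, 0], "turn": 0},
  {"linear": [-34, -32, 0], "turn": 0},
])

```text
t: 1.15
tcp_pos: [405.1, 245.6, 218.7]
tool_rot: [0.0, 0.11, 0.994, 0.0]
force: [1.5, -0.3, -0.2]
opening: 1.002
```

Emit:
jog_arm([
  {"linear": [-4, -4, 0], "turn": 0},
  {"linear": [-8, -8, 0], "turn": 0},
  {"linear": [-12, -12, 0], "turn": 0},
  {"linear": [-16, -15.5, 0], "turn": 0},
  {"linear": [-19, -18, 0], "turn": 0},
  {"linear": [-21, -20, 0], "turn": 0},
  {"linear": [-21.6, -20.5, 0], "turn": 0},
  {"linear": [-21.6, -20.5, 0], "turn": 0},
])

```text
t: 2.15
tcp_pos: [569.5, 0.8, 218.3]
tool_rot: [-0.001, 0.11, 0.994, 0.0]
force: [0.3, 0.8, 0.5]
opening: 0.999
```

```bash
python3 - <<'E'
from h import *
c=cam('wrist'); save(c['pixels'],'w1.png',1.5); print(T()[0],yaw(),arm.get_obs()['joint_positions'])
E
```

```text
[569.2264732    1.74488669 218.44376276] 1.3517201993794223 [-0.11044565  0.48963313  0.10708234  1.66631378 -0.06150991  0.99000311
  1.3696915 ]
```

View pics/w1.png

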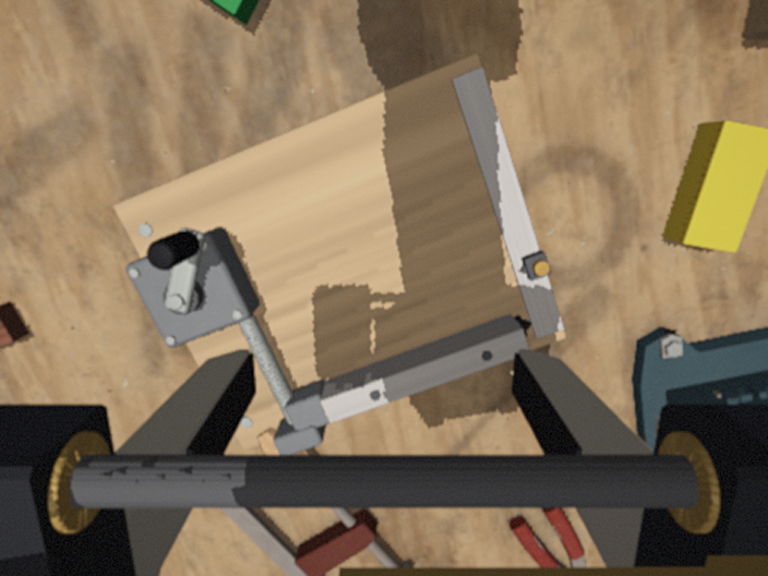

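Wrist view: bed corners (478,55) and (116,205), knob top ≈(162,252), hub (180,302), black pointer ≈(528,323), clip with brass screw (537,266). Now an enlarged crop of the pointer and clip, and of the knob.

```bash
python3 - <<'E'
from h import *
c=load('wrist');p=c['pixels']
A=cv2.resize(p[160:235,320:390],None,fx=8,fy=8,interpolation=cv2.INTER_CUBIC)[:600,:400+160]
B=cv2.resize(p[150:225,82:142],None,fx=4,fy=4,interpolation=cv2.INTER_CUBIC)
B=np.vstack([B,np.zeros((300,240,3),np.uint8)])
save(np.hstack([A,B]),'w1c.png',1)
L=onz(c,478/1.5,55/1.5,18);Rr=onz(c,116/1.5,205/1.5,18);print(L,Rr,np.linalg.norm(L-Rr))
print('knobtop',onz(c,162/1.5,252/1.5,114),dep(c,108,168),'hub',onz(c,180/1.5,300/1.5,76))
E
```

```text
[448.74466771  92.99287342  18.        ] [ 489.43100642 -178.9883363    18.        ] 275.0075573480352
knobtop [ 520.23381937 -112.00372518  114.        ] [ 520.26750925 -112.17163319  113.65074356] hub [ 556.11866748 -129.56719244   76.        ]
```

View pics/w1c.png

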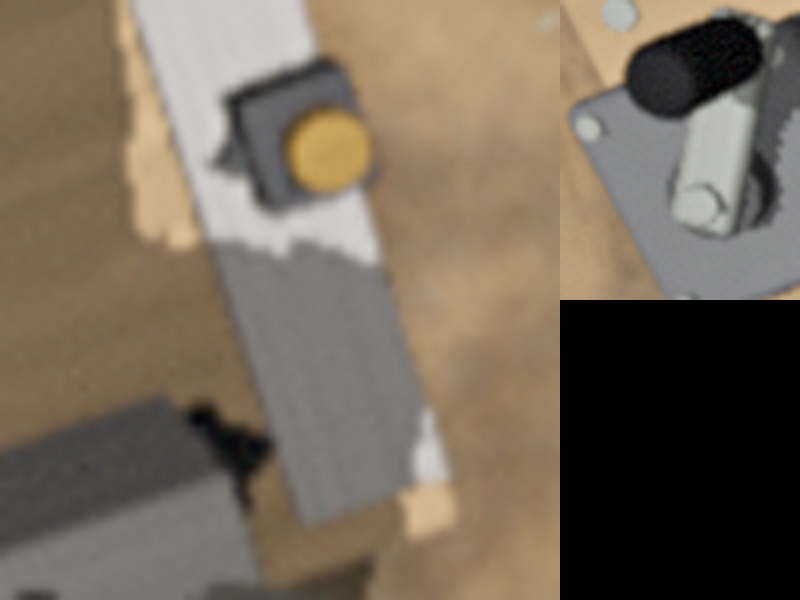

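Crop: index tip at (215,162), pointer tip at (270,448), hub (700,203), knob top centre (662,82).

```bash
python3 - <<'E'
from h import *
c=load('wrist')
i=onz(c,346.5,179.8,28);p=onz(c,353.4,215.6,28)
print(i,p,fx(i),fx(p)); d=fx(p)-fx(i); print('dx',d, 'rad',d[0]/3.183,'deg',np.degrees(d[0]/3.183))
k=onz(c,107,170.3,114);h=onz(c,116.8,200.5,76);print(k,h,k-h, wf([-35,-142,72]))
t,R=T()
a=fx(wf([0,0,0])+k-h); print('crank ang',np.arctan2(a[1],-a[0]))
print(go([k[0],k[1],140]),(R.T@(k-h)))
E
```

```text
[598.011362    96.57710203  28.        ] [640.81287129  98.16354333  28.        ] [40.43210558 84.37366724 28.        ] [82.97042428 79.37592409 28.        ]
dx [42.53831869 -4.99774315  0.        ] rad 13.364222020383007 deg 765.7135182437444
[ 521.87740916 -113.45629289  114.        ] [ 555.92206088 -132.74078595   76.        ] [-34.04465171  19.28449306  38.        ] [ 558.19587593 -138.68820957   72.        ]
crank ang 0.6693827672210361
[  2.11 -12.28   7.84] [ 37.47283913  11.4566116  -37.94024724]
```

Emit:
jog_arm([
  {"linear": [0.7, -4, 1], "turn": 0},
  {"linear": [1.4, -8, 2], "turn": 0},
  {"linear": [2.1, -12.3, 3.5], "turn": 0},
  {"linear": [2.1, -12.3, 6], "turn": 0},
  {"linear": [2.1, -12.3, 9], "turn": 0},
  {"linear": [2.1, -12.3, 12], "turn": 0},
  {"linear": [2.1, -12.3, 13.8], "turn": 0},
  {"linear": [2.1, -12.3, 13.8], "turn": 0},
])

```text
t: 3.2
tcp_pos: [521.3, -113.1, 79.7]
tool_rot: [-0.002, 0.109, 0.994, 0.001]
force: [0.7, 0.5, 1.0]
opening: 1.003
```

```bash
python3 - <<'E'
from h import *
print(go([522,-114.3,80]),T()[0])
c=cam('wrist'); save(c['pixels'],'w2.png',1.2)
E
```

```text
[-0.09 -0.1  -0.03] [ 521.33356511 -113.10287729   79.72144504]
```

View pics/w2.png

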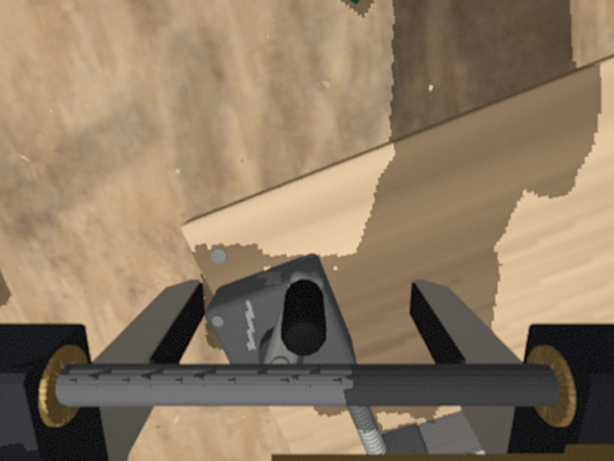

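The knob (303,320) stands between the fingers and is centred. Close on it.

Emit:
jog_arm([
  {"linear": [0, 0, 0], "turn": 0},
  {"linear": [0, 0, 0], "turn": 0},
  {"linear": [0, 0, 0], "turn": 0},
  {"linear": [0, 0, 0], "turn": 0},
  {"linear": [0, 0, 0], "turn": 0},
  {"linear": [0, 0, 0], "turn": 0},
  {"linear": [0, 0, 0], "turn": 0},
  {"linear": [0, 0, 0], "turn": 0},
], fingers=1.2, grip_force=20)

```text
t: 4.25
tcp_pos: [522.4, -115.1, 80.6]
tool_rot: [-0.0, 0.11, 0.994, 0.0]
force: [0.8, 1.0, 1.5]
opening: 0.191
```

```bash
cat > circ.py <<'E'
from h import *
import sys
# rows for circle from crank angle a0 (deg) stepping, centre h, tool axes
h=np.array([556.5,-135.5]);a0,n,step=map(float,sys.argv[1:4])
t,R=T();f=arm.get_obs()
print(t.round(1),f['opening'],f['force'])
b=np.pi+YAW
k=lambda a:np.array([np.cos(b-np.radians(a)),np.sin(b-np.radians(a)),0])*40
rows=[(R.T@(k(a0+step*(i+1))-k(a0))/10).round(2)[:2].tolist() for i in range(int(n))]
print(rows)
d=t[:2]-h; print('r',np.linalg.norm(d),'ang',np.degrees(b-np.arctan2(d[1],d[0]))%360)
E
python3 circ.py 41 8 7.5
```

```text
[ 522.4 -115.1   80.6] 0.19147351345433208 [0.75402451 1.00792459 1.52069677]
[[-0.21, 0.48], [-0.47, 0.93], [-0.8, 1.34], [-1.17, 1.71], [-1.59, 2.02], [-2.05, 2.27], [-2.54, 2.47], [-3.04, 2.6]]
r 39.69548122864693 ang 39.740407519160165
```

Emit:
jog_arm([
  {"linear": [-0.21, 0.48, 0], "turn": 0},
  {"linear": [-0.47, 0.93, 0], "turn": 0},
  {"linear": [-0.8, 1.34, 0], "turn": 0},
  {"linear": [-1.17, 1.71, 0], "turn": 0},
  {"linear": [-1.59, 2.02, 0], "turn": 0},
  {"linear": [-2.05, 2.27, 0], "turn": 0},
  {"linear": [-2.54, 2.47, 0], "turn": 0},
  {"linear": [-3.04, 2.6, 0], "turn": 0},
])

```text
t: 5.25
tcp_pos: [558.6, -94.8, 80.6]
tool_rot: [0.0, 0.11, 0.994, 0.001]
force: [-2.9, 4.4, 3.1]
opening: 0.189
```

```bash
python3 circ.py 101 8 15; python3 circ.py 221 8 15;python3 circ.py 341 8 15
```

```text
[558.6 -94.8  80.6] 0.18946154589716274 [-2.86822821  4.37790111  3.11059482]
[[-1.04, 0.05], [-2.06, -0.17], [-2.99, -0.64], [-3.77, -1.34], [-4.34, -2.22], [-4.66, -3.21], [-4.71, -4.25], [-4.49, -5.28]]
r 40.7668311858123 ang 101.7865798163001
[558.6 -94.8  80.6] 0.18946154589716274 [-2.86822821  4.37790111  3.11059482]
[[0.48, -0.93], [1.18, -1.7], [2.05, -2.27], [3.05, -2.59], [4.09, -2.65], [5.11, -2.43], [6.04, -1.95], [6.81, -1.25]]
r 40.7668311858123 ang 101.7865798163001
[558.6 -94.8  80.6] 0.18946154589716274 [-2.86822821  4.37790111  3.11059482]
[[0.57, 0.88], [0.89, 1.87], [0.94, 2.91], [0.72, 3.93], [0.25, 4.86], [-0.45, 5.64], [-1.33, 6.21], [-2.32, 6.53]]
r 40.7668311858123 ang 101.7865798163001
```

Emit:
jog_arm([
  {"linear": [-1.04, 0.05, 0], "turn": 0},
  {"linear": [-2.06, -0.17, 0], "turn": 0},
  {"linear": [-2.99, -0.64, 0], "turn": 0},
  {"linear": [-3.77, -1.34, 0], "turn": 0},
  {"linear": [-4.34, -2.22, 0], "turn": 0},
  {"linear": [-4.66, -3.21, 0], "turn": 0},
  {"linear": [-4.71, -4.25, 0], "turn": 0},
  {"linear": [-4.49, -5.28, 0], "turn": 0},
])

```text
t: 6.25
tcp_pos: [589.2, -159.0, 80.6]
tool_rot: [-0.001, 0.111, 0.994, -0.0]
force: [0.1, 3.3, 0.5]
opening: 0.185
```

Emit:
jog_arm([
  {"linear": [0.48, -0.93, 0], "turn": 0},
  {"linear": [1.18, -1.7, 0], "turn": 0},
  {"linear": [2.05, -2.27, 0], "turn": 0},
  {"linear": [3.05, -2.59, 0], "turn": 0},
  {"linear": [4.09, -2.65, 0], "turn": 0},
  {"linear": [5.11, -2.43, 0], "turn": 0},
  {"linear": [6.04, -1.95, 0], "turn": 0},
  {"linear": [6.81, -1.25, 0], "turn": 0},
])

```text
t: 7.25
tcp_pos: [523.4, -156.3, 80.8]
tool_rot: [0.004, 0.11, 0.994, -0.001]
force: [7.1, 1.1, -7.2]
opening: 0.193
```

Emit:
jog_arm([
  {"linear": [0.57, 0.88, 0], "turn": 0},
  {"linear": [0.89, 1.87, 0], "turn": 0},
  {"linear": [0.94, 2.91, 0], "turn": 0},
  {"linear": [0.72, 3.93, 0], "turn": 0},
  {"linear": [0.25, 4.86, 0], "turn": 0},
  {"linear": [-0.45, 5.64, 0], "turn": 0},
  {"linear": [-1.33, 6.21, 0], "turn": 0},
  {"linear": [-2.32, 6.53, 0], "turn": 0},
])

```text
t: 8.25
tcp_pos: [557.7, -94.7, 80.6]
tool_rot: [-0.001, 0.109, 0.994, 0.001]
force: [-2.7, 0.5, 2.4]
opening: 0.194
```

Emit:
jog_arm([
  {"linear": [-1.04, 0.05, 0], "turn": 0},
  {"linear": [-2.06, -0.17, 0], "turn": 0},
  {"linear": [-2.99, -0.64, 0], "turn": 0},
  {"linear": [-3.77, -1.34, 0], "turn": 0},
  {"linear": [-4.34, -2.22, 0], "turn": 0},
  {"linear": [-4.66, -3.21, 0], "turn": 0},
  {"linear": [-4.71, -4.25, 0], "turn": 0},
  {"linear": [-4.49, -5.28, 0], "turn": 0},
])

```text
t: 9.25
tcp_pos: [589.3, -158.8, 80.6]
tool_rot: [-0.0, 0.11, 0.994, -0.0]
force: [0.2, 5.1, 0.9]
opening: 0.186
```

Emit:
jog_arm([
  {"linear": [0.48, -0.93, 0], "turn": 0},
  {"linear": [1.18, -1.7, 0], "turn": 0},
  {"linear": [2.05, -2.27, 0], "turn": 0},
  {"linear": [3.05, -2.59, 0], "turn": 0},
  {"linear": [4.09, -2.65, 0], "turn": 0},
  {"linear": [5.11, -2.43, 0], "turn": 0},
  {"linear": [6.04, -1.95, 0], "turn": 0},
  {"linear": [6.81, -1.25, 0], "turn": 0},
])

```text
t: 10.25
tcp_pos: [523.5, -156.4, 80.7]
tool_rot: [0.004, 0.11, 0.994, -0.001]
force: [6.8, 1.4, -7.4]
opening: 0.189
```

```bash
python3 circ.py 701 8 13.1
```

```text
[ 523.5 -156.4   80.7] 0.18948623068856124 [ 6.79940087  1.43429611 -7.43793949]
[[0.51, 0.76], [0.83, 1.61], [0.96, 2.51], [0.87, 3.42], [0.58, 4.29], [0.1, 5.07], [-0.54, 5.71], [-1.31, 6.2]]
r 39.04598854545979 ang 336.51062270317925
```

Emit:
jog_arm([
  {"linear": [0.51, 0.76, 0], "turn": 0},
  {"linear": [0.83, 1.61, 0], "turn": 0},
  {"linear": [0.96, 2.51, 0], "turn": 0},
  {"linear": [0.87, 3.42, 0], "turn": 0},
  {"linear": [0.58, 4.29, 0], "turn": 0},
  {"linear": [0.1, 5.07, 0], "turn": 0},
  {"linear": [-0.54, 5.71, 0], "turn": 0},
  {"linear": [-1.31, 6.2, 0], "turn": 0},
])

```text
t: 11.25
tcp_pos: [546.4, -96.1, 80.6]
tool_rot: [-0.002, 0.11, 0.994, 0.001]
force: [-1.8, -1.0, 1.4]
opening: 0.186
```

Emit:
jog_arm([
  {"linear": [0, 0, 0], "turn": 0},
  {"linear": [0, 0, 0], "turn": 0},
  {"linear": [0, 0, 0], "turn": 0},
  {"linear": [0, 0, -2], "turn": 0},
  {"linear": [0, 0, -5], "turn": 0},
  {"linear": [0, 0, -8], "turn": 0},
  {"linear": [0, 0, -9], "turn": 0},
  {"linear": [0, 0, -9], "turn": 0},
], fingers=5)

```text
t: 12.25
tcp_pos: [547.3, -97.5, 170.8]
tool_rot: [0.0, 0.11, 0.994, 0.0]
force: [0.5, 0.3, 0.2]
opening: 0.537
```

```bash
python3 - <<'E'
from h import *
c=load('scene')
for u,v in [(350,190),(340,160),(360,168),(375,200),(380,215)]: print(dep(c,u/1.5,v/1.5).round())
print(go([640,50,170]))
E
```

```text
[726. 315.  76.]
[759. 395. 114.]
[772. 327. 120.]
[738. 228.  89.]
[730. 199.  62.]
[-5.82 16.42  0.08]
```

Vise is well clear (≤120 mm high, y>190).

Emit:
jog_arm([
  {"linear": [-1.5, 4, 0], "turn": 0},
  {"linear": [-3, 8, 0], "turn": 0},
  {"linear": [-4.5, 12, 0], "turn": 0},
  {"linear": [-5.8, 16, 0], "turn": 0},
  {"linear": [-5.8, 16.4, 0], "turn": 0},
  {"linear": [-5.8, 16.4, 0], "turn": 0},
  {"linear": [-5.8, 16.4, 0], "turn": 0},
  {"linear": [-5.8, 16.4, 0], "turn": 0},
])

```text
t: 13.25
tcp_pos: [639.4, 48.0, 170.7]
tool_rot: [-0.0, 0.111, 0.994, -0.0]
force: [-0.1, 0.2, 0.0]
opening: 0.536
```

```bash
python3 - <<'E'
from h import *
c=cam('wrist');p=c['pixels']
u,v=proj(c,[598,97,28]).astype(int);print(u,v,p.shape)
u0,v0=max(0,u-50),max(0,v-37)
A=p[v0:v0+75,u0:u0+100];print(u0,v0)
A=cv2.resize(A,None,fx=8,fy=8,interpolation=cv2.INTER_CUBIC)
save(A,'w3c.png',1)
E
```

```text
298 129 (384, 512, 3)
248 92
```

View pics/w3c.png

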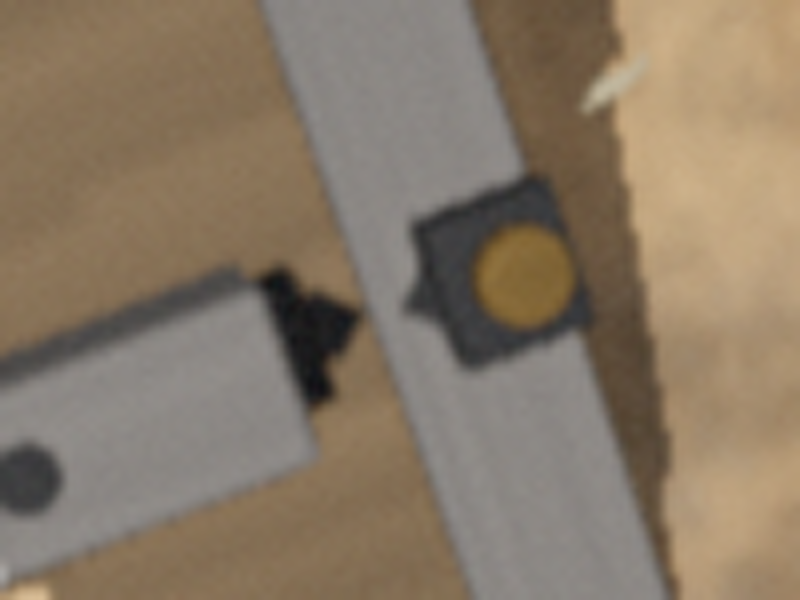

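Pointer tip at (362,315) and index tip at (403,304), nearly aligned. I'll compute this in fixture axes, taking the yaw from the strip's edge.

```bash
python3 - <<'E'
from h import *
c=load('wrist');C=lambda x,y:(248+(x+.5)/8-.5,92+(y+.5)/8-.5)
a=onz(c,*C(265,5),21);b=onz(c,*C(478,590),21);d=b-a;print('strip yaw',np.arctan2(d[1],d[0]))
a2=onz(c,*C(475,20),21);b2=onz(c,*C(672,590),21);d=b2-a2;print('strip yaw R',np.arctan2(d[1],d[0]))
a=onz(c,*C(0,580),55);b=onz(c,*C(315,458),55);d=b-a;print('fence yaw',np.arctan2(-d[0],d[1]))
P=onz(c,*C(362,315),28);I=onz(c,*C(403,304),28);print(P,I)
for y in (.14,.15,.16): 
    e=I-P;print(y,np.cos(y)*e[0]+np.sin(y)*e[1],-np.sin(y)*e[0]+np.cos(y)*e[1])
p=c['pixels'].astype(int)
print(p[126:136,286:304].sum(2)//3)
E
```

```text
strip yaw 0.15908932928324857
strip yaw R 0.16071736289609254
fence yaw 0.1500903049295255
[598.3406769   92.12841885  28.        ] [598.16056248  96.89930786  28.        ]
0.14 0.4873925339251669 4.749344340279748
0.15 0.5348608163509154 4.744233030934052
0.16 0.5822756131407447 4.738647302238777
[[112 114 117 118 117 115 106 128 132 134 133 137 140 128  80  46  55  64]
 [103 104 109 117 116 114 107 120 134 136 134 135 137 111  69  55  50  56]
 [ 75  73  85 103 108 112 109 114 132 133 137 134 125  88  59  59  49  55]
 [ 47  40  49  65  85  96 101 105 128 136 137 131 107  70  56  56  52  54]
 [ 26  30  31  35  42  58  76  88 116 134 136 132  99  72  61  60  57  50]
 [ 22  29  30  30  26  31  46  82 106 131 137 133 114 102  94  78  68  50]
 [ 24  24  32  27  30  29  59  89 106 123 135 137 132 132 124 113  95  69]
 [ 28  27  33  30  27  44  78 104 108 119 133 137 135 135 138 137 124  92]
 [ 23  26  33  30  33  57  95 110 106 109 128 134 135 135 138 138 137 114]
 [ 28  25  29  34  41  77 107 112 109 107 124 137 137 133 136 139 140 129]]
```

```bash
python3 - <<'E'
from h import *
c=load('wrist')
for u,v in [(289,132),(290,132),(291,132),(299,129),(300,129),(300,130),(296,130),(296,135),(310,127)]: print(u,v,dep(c,u,v).round(1))
s=cam('side'); 
P=np.array([598.3,92.5,28]);print(T()[0],go([547.3,-97.5,170.7]))
E
```

```text
289 132 [598.5  88.6  28.2]
290 132 [598.7  89.5  27.8]
291 132 [599.   90.4  27.6]
299 129 [597.8  97.8  28.9]
300 129 [598.   98.8  28.3]
300 130 [598.9  98.6  28.5]
296 130 [598.9  95.8  21. ]
296 135 [603.3  94.8  21.8]
310 127 [597.2 106.6  37.9]
[639.57917805  48.76617174 170.8713132 ] [  5.78 -16.3    0.02]
```

Heights agree at 28 mm. The pointer overshoots by about 0.35 mm, which is about 4 mm back at the knob, so I'll trim it.

Emit:
jog_arm([
  {"linear": [1.5, -4, 0], "turn": 0},
  {"linear": [3, -8, 0], "turn": 0},
  {"linear": [4.5, -12, 0], "turn": 0},
  {"linear": [5.8, -16.4, 0], "turn": 0},
  {"linear": [5.8, -16.4, 2], "turn": 0},
  {"linear": [5.8, -16.4, 5], "turn": 0},
  {"linear": [5.8, -16.4, 9], "turn": 0},
  {"linear": [5.8, -16.4, 9], "turn": 0},
])

```text
t: 14.35
tcp_pos: [544.9, -97.4, 78.6]
tool_rot: [-0.003, 0.11, 0.994, 0.0]
force: [-0.2, 0.3, -0.1]
opening: 0.539
```

Emit:
jog_arm([
  {"linear": [0, 0, 0], "turn": 0},
  {"linear": [0, 0, 0], "turn": 0},
  {"linear": [0, 0, 0], "turn": 0},
  {"linear": [0, 0, 0], "turn": 0},
  {"linear": [0, 0, 0], "turn": 0},
  {"linear": [0.18, -0.09, 0], "turn": 0},
  {"linear": [0.36, -0.18, 0], "turn": 0},
  {"linear": [0.4, -0.2, 0], "turn": 0},
], fingers=1.2)

```text
t: 15.35
tcp_pos: [544.2, -97.3, 81.6]
tool_rot: [0.001, 0.11, 0.994, 0.001]
force: [1.6, 4.9, 5.8]
opening: 0.193
```

Emit:
jog_arm([
  {"linear": [0, 0, 0], "turn": 0},
  {"linear": [0, 0, 0], "turn": 0},
  {"linear": [0, 0, 0], "turn": 0},
  {"linear": [0, 0, -2], "turn": 0},
  {"linear": [0, 0, -5], "turn": 0},
  {"linear": [0, 0, -8], "turn": 0},
  {"linear": [0, 0, -9], "turn": 0},
  {"linear": [0, 0, -9], "turn": 0},
], fingers=5)

```text
t: 16.35
tcp_pos: [542.8, -98.8, 170.6]
tool_rot: [0.0, 0.11, 0.994, -0.0]
force: [1.0, 0.3, -0.2]
opening: 0.536
```

```bash
python3 - <<'E'
from h import *
print(T()[0],go([640,50,170]))
E
```

```text
[542.75686241 -98.82631475 170.56071141] [-6.23 16.65  0.05]
```

Emit:
jog_arm([
  {"linear": [-1.5, 4, 0], "turn": 0},
  {"linear": [-3, 8, 0], "turn": 0},
  {"linear": [-4.5, 12, 0], "turn": 0},
  {"linear": [-6.2, 16, 0], "turn": 0},
  {"linear": [-6.2, 16.6, 0], "turn": 0},
  {"linear": [-6.2, 16.6, 0], "turn": 0},
  {"linear": [-6.2, 16.6, 0], "turn": 0},
  {"linear": [-6.2, 16.6, 0], "turn": 0},
])

```text
t: 17.35
tcp_pos: [639.3, 48.0, 170.7]
tool_rot: [-0.0, 0.111, 0.994, -0.0]
force: [-0.4, 1.3, 0.4]
opening: 0.537
```

```bash
python3 - <<'E'
from h import *
c=cam('wrist');p=c['pixels'].astype(int)
print(proj(c,[598.3,92.5,28]))
u,v=proj(c,[598.2,95,28]).round().astype(int);print(u-8,v-5)
print(p[v-5:v+7,u-8:u+10].sum(2)//3)
A=cv2.resize(c['pixels'][v-25:v+25,u-33:u+33],None,fx=12,fy=12,interpolation=cv2.INTER_CUBIC);save(A,'w4c.png',1);print(u-33,v-25)
E
```

```text
[293.30014103 130.85449738]
288 125
[[117 118 116 111 113 132 137 133 135 136 139 135  92  49  53  65  64  63]
 [115 118 118 114 108 125 135 134 134 136 138 128  85  53  49  63  66  64]
 [115 116 121 114 103 118 135 135 134 137 136 113  71  58  47  58  63  65]
 [101 112 115 113 109 107 131 135 134 138 125  88  59  58  50  54  63  61]
 [ 62  85  97  97  99 101 125 134 137 132 108  70  59  60  57  52  64  64]
 [ 31  38  53  62  73  89 114 135 135 131  99  68  67  62  60  49  61  62]
 [ 31  27  26  34  39  65 105 129 137 133 117 102  94  80  65  47  55  64]
 [ 31  29  31  25  40  71 104 123 136 136 134 132 124 114  94  69  57  59]
 [ 27  34  32  33  56  96 108 119 135 136 135 137 139 135 123  94  56  52]
 [ 28  33  25  42  76 106 108 107 128 135 134 133 136 141 137 114  65  51]
 [ 28  26  31  58  98 108 109 103 122 134 136 133 136 140 140 130  88  51]
 [ 29  33  42  76 106 112 108 108 114 134 136 134 133 137 139 139 111  66]]
263 105
```

View pics/w4c.png

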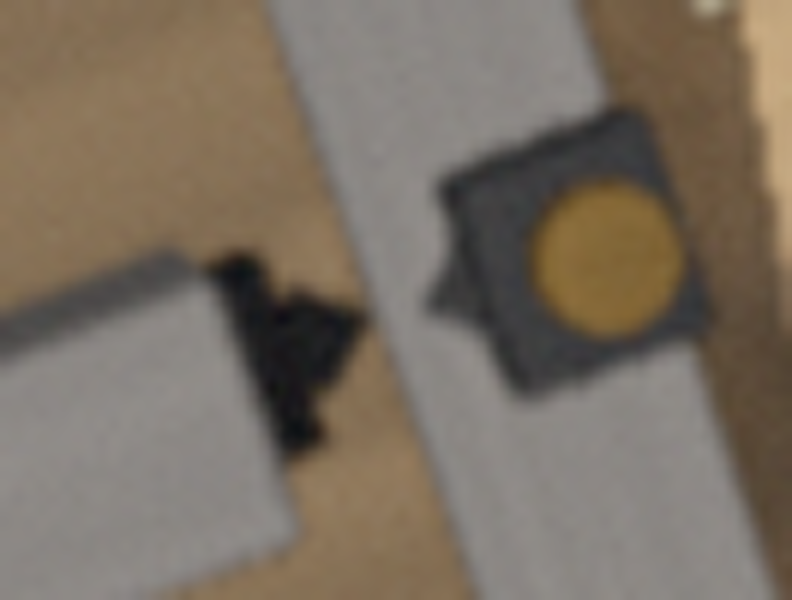

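The tips now agree within about 0.3 mm: pointer (365,322), index (427,306) against a predicted 299–303. The fence is set. Next, the offcut.

```bash
python3 - <<'E'
from h import *
c=load('scene');hsv=cv2.cvtColor(c['pixels'],cv2.COLOR_RGB2HSV)
m=cv2.inRange(hsv,(24,150,90),(34,255,255))
n,l,s,ce=cv2.connectedComponentsWithStats(m)
for i in range(1,n):
    if s[i,4]>40:
        v,u=np.nonzero(l==i);P=np.array([dep(c,a,b) for a,b in zip(u,v)]);print(s[i],P.min(0).round(),P.max(0).round())
print(go([467.5,322,150]),np.radians(77.4+15.3))
E
```

```text
[203 156  24  16 259] [-165. -793.   -7.] [ 635.  305. 1243.]
[188 206  18  25 285] [-165. -793.   -6.] [ 398.  145. 1243.]
[310 262  10  10  51] [-165. -793.   58.] [ 501. -337. 1243.]
[22.82 22.89  2.07] 1.6179202165987436
```

Emit:
jog_arm([
  {"linear": [3, 3, 0], "turn": 0.18},
  {"linear": [6, 6, 0], "turn": 0.36},
  {"linear": [9, 9, 0], "turn": 0.54},
  {"linear": [12, 12, 0], "turn": 0.72},
  {"linear": [15, 15, 0], "turn": 0.9},
  {"linear": [18, 18, 0], "turn": 1.08},
  {"linear": [21, 21, 0], "turn": 1.26},
  {"linear": [22.8, 22.9, 0.5], "turn": 1.44},
], fingers=6)

```text
t: 18.4
tcp_pos: [466.1, 325.4, 166.1]
tool_rot: [-0.001, 0.739, 0.673, 0.001]
force: [1.2, -0.3, 0.2]
opening: 0.644
```

Emit:
jog_arm([
  {"linear": [0, 0, 0], "turn": 0.18},
  {"linear": [0, 0, 1], "turn": 0.18},
  {"linear": [0, 0, 1.5], "turn": 0.18},
  {"linear": [0, 0, 1.5], "turn": 0.18},
  {"linear": [0, 0, 1.5], "turn": 0.18},
  {"linear": [0, 0, 1.5], "turn": 0.18},
  {"linear": [0, 0, 1.5], "turn": 0.18},
  {"linear": [0, 0, 1.5], "turn": 0.18},
])

```text
t: 19.4
tcp_pos: [467.4, 323.2, 150.7]
tool_rot: [-0.0, 0.796, 0.606, 0.0]
force: [-0.4, -1.0, 0.2]
opening: 0.648
```

```bash
python3 - <<'E'
from h import *
c=cam('wrist');save(c['pixels'],'w5.png',1.2);print(T()[0],np.degrees(yaw()),arm.get_obs()['joint_positions'])
E
```

```text
[467.42762194 323.21933426 150.72724612] -15.462057143219807 [-1.00242586  0.62312226  0.57814291  1.76200458 -0.42523886  0.88377164
 -0.50536699]
```

View pics/w5.png

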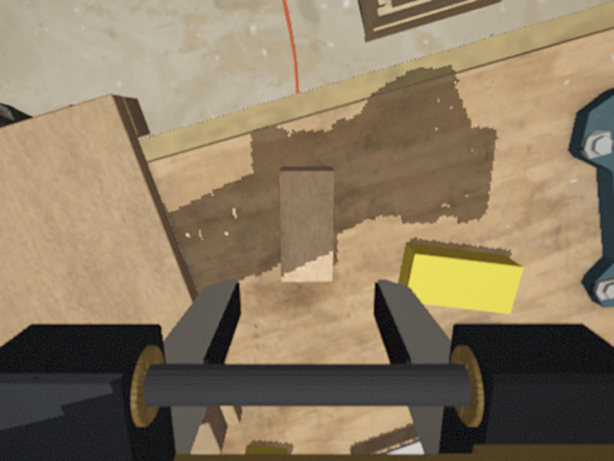

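The offcut top is at (281,171)–(334,171)–(333,281)–(282,282), with plywood panel left of it and the yellow block right.

```bash
python3 - <<'E'
from h import *
c=load('wrist');q=[(281,171),(334,171),(333,281),(282,282)]
P=np.array([onz(c,(u+.5)/1.2-.5,(v+.5)/1.2-.5,30) for u,v in q]);print(P.round(1))
m=P.mean(0);d=P[0]+P[1]-P[2]-P[3];print(m,'long',np.degrees(np.arctan2(d[1],d[0])),np.linalg.norm(d)/2,np.linalg.norm(P[0]-P[1]))
print(dep(c,307/1.2,220/1.2),'panel',dep(c,100/1.2,200/1.2),dep(c,130/1.2,120/1.2),dep(c,180/1.2,270/1.2))
s=load('scene');print('tool on panel',dep(s,190/1.5,312/1.5),dep(s,180/1.5,300/1.5))
print(go([m[0],m[1],6]))
E
```

```text
[[461.2 368.9  30. ]
 [497.5 358.9  30. ]
 [475.9 277.7  30. ]
 [437.9 287.3  30. ]]
[468.09509731 323.17468064  30.        ] long 74.57185494534212 84.42959214784341 37.616596078180905
[469.56897016 329.61617002  31.06409565] panel [321.05677477 383.05048597  15.900041  ] [359.37240821 433.09297066   0.86533149] [359.73910484 313.35518917  15.75635747]
tool on panel [180.86814351 241.13499906  62.36904272] [184.5766064  294.98794104  55.63056959]
[1.000e-02 6.000e-02 1.447e+01]
```

Emit:
jog_arm([
  {"linear": [0, 0.06, 4], "turn": 0},
  {"linear": [0, 0.06, 8], "turn": 0},
  {"linear": [0, 0.06, 11], "turn": 0},
  {"linear": [0, 0.06, 13], "turn": 0},
  {"linear": [0, 0.06, 14], "turn": 0},
  {"linear": [0, 0.06, 14.3], "turn": 0},
  {"linear": [0, 0.06, 14.3], "turn": 0},
  {"linear": [0, 0.06, 14.3], "turn": 0},
])

```text
t: 20.45
tcp_pos: [468.5, 323.3, 8.5]
tool_rot: [0.0, 0.796, 0.606, 0.001]
force: [-0.6, -0.1, -1.2]
opening: 0.643
```

Emit:
jog_arm([
  {"linear": [0, 0, 0], "turn": 0},
  {"linear": [0, 0, 0], "turn": 0},
  {"linear": [0, 0, 0], "turn": 0},
  {"linear": [0, 0, 0], "turn": 0},
  {"linear": [0, 0, 0], "turn": 0},
  {"linear": [0, 0, -1], "turn": 0},
  {"linear": [0, 0, -4], "turn": 0},
  {"linear": [0, 0, -8], "turn": 0},
], fingers=3.3, grip_force=50)

```text
t: 21.45
tcp_pos: [467.3, 322.5, 88.0]
tool_rot: [0.0, 0.796, 0.605, -0.001]
force: [0.2, 0.7, -0.7]
opening: 0.425
```

```bash
python3 - <<'E'
from h import *
import h
t,R=T();print(t,np.degrees(yaw()),arm.get_obs()['opening']*93)
# refine yaw & origin: combine
w=np.array([598.2,96.7]);print('fx idx',fx([*w,28]))
tg=wf([-30,8,100]);print('target',tg,go(tg),'turn',yaw()-(YAW-np.pi/2))
E
```

```text
[467.26013835 322.50503944  87.98483258] -15.478998382629769 39.50198836941611
fx idx [40.6373627 84.4661752 28.       ]
target [540.12790141  10.30356301 100.        ] [-28.15  15.35  -1.16] turn 1.14663684010713
```

```bash
python3 - <<'E'
from h import *
tg=wf([-30,22,100]);print('target',tg,go(tg))
# reconstruct w4 view
c=load('wrist');V=np.array(c['view'])
def Tm(p,a):
    x=np.radians(a+90);M=np.eye(4);M[:3,0]=[np.cos(x),np.sin(x),0];M[:3,1]=[np.cos(np.radians(a)),np.sin(np.radians(a)),0];M[:3,2]=[0,0,-1];M[:3,3]=p;return M
c['view']=V@Tm([467.43,323.22,150.73],-15.46)@np.linalg.inv(Tm([639.3,48.2,170.8],77.4))
C=lambda x,y:(263+(x+.5)/12-.5,105+(y+.5)/12-.5)
for n,p,z in [('ptr',(365,322),28),('idx',(427,306),28),('ftop front corner',(205,285),55),('ftop back corner',(298,540),55),('frontedge@left',(0,357),55)]: print(n,fx(onz(c,*C(*p),z)).round(1))
E
```

```text
target [537.98041326  24.13787885 100.        ] [-26.87  14.78  -1.17]
ptr [40.1 80.1 28. ]
idx [40.7 84.9 28. ]
ftop front corner [30.3 68.8 55. ]
ftop back corner [49.2 68.8 55. ]
frontedge@left [29.7 53.9 55. ]
```

Emit:
jog_arm([
  {"linear": [-3, 2, -1.2], "turn": 0.17},
  {"linear": [-7, 4, -1.2], "turn": 0.34},
  {"linear": [-11, 6, -1.2], "turn": 0.51},
  {"linear": [-15, 8.5, -1.2], "turn": 0.68},
  {"linear": [-19, 10.5, -1.2], "turn": 0.85},
  {"linear": [-23, 12.5, -1.2], "turn": 1.02},
  {"linear": [-26.9, 14.8, -1.2], "turn": 1.147},
  {"linear": [-26.9, 14.8, -1.2], "turn": 1.147},
])

```text
t: 22.45
tcp_pos: [539.6, 19.2, 100.7]
tool_rot: [0.002, 0.997, 0.073, 0.001]
force: [0.1, -0.2, -0.9]
opening: 0.426
```

Emit:
jog_arm([
  {"linear": [0, 0, 0], "turn": 0},
  {"linear": [0, 0, 0], "turn": 0},
  {"linear": [0, 0, 1], "turn": 0},
  {"linear": [0, 0, 2], "turn": 0},
  {"linear": [0, 0, 3], "turn": 0},
  {"linear": [0, 0, 4], "turn": 0},
  {"linear": [0, 0, 4], "turn": 0},
  {"linear": [0, 0, 4], "turn": 0},
])

```text
t: 23.45
tcp_pos: [539.1, 24.0, 59.7]
tool_rot: [0.0, 0.997, 0.077, 0.0]
force: [-0.7, -0.5, -1.1]
opening: 0.429
```

```bash
python3 - <<'E'
from h import *
t,R=T();o=arm.get_obs();print(t,fx(t),'yaw err deg',np.degrees(yaw()-YAW+np.pi/2),o['force'],o['opening']*93)
print(go(wf([-30,22,31])))
c=cam('wrist');s=cam('side')
A=cv2.resize(c['pixels'],(512,384));
u,v=proj(s,wf([0,0,30])).astype(int)
B=cv2.resize(s['pixels'][v-40:v+40,u-36:u+36],None,fx=4,fy=4,interpolation=cv2.INTER_CUBIC);B=np.vstack([B,np.zeros((64,288,3),np.uint8)])
save(np.hstack([A,B]),'w6.png',1);print(u-36,v-40)
E
```

```text
[539.07235827  24.04286467  59.7440564 ] [-28.93555212  21.73861464  59.7440564 ] yaw err deg -0.026584341719026232 [-0.71810168 -0.51837336 -1.05830866] 39.85737596738906
[-0.11 -0.03  2.87]
238 158
```

View pics/w6.png

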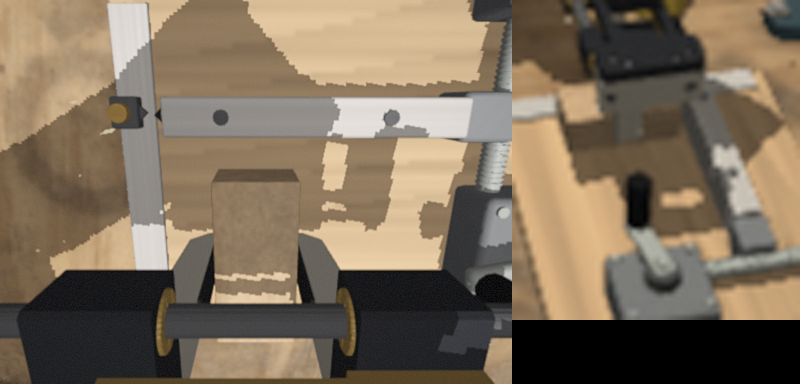

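The wrist view shows the pointer and index tips aligned at v≈113, with the offcut end parallel to the fence. Lower to just clear of the bed and approach.

Emit:
jog_arm([
  {"linear": [0, 0, 1], "turn": 0},
  {"linear": [0, 0, 2], "turn": 0},
  {"linear": [0, 0, 2.7], "turn": 0},
  {"linear": [0, 0, 3.05], "turn": 0},
  {"linear": [0.4, 0, 3.05], "turn": 0},
  {"linear": [0.8, 0, 3.05], "turn": 0},
  {"linear": [1.2, 0, 3.05], "turn": 0},
  {"linear": [1.3, 0, 3.05], "turn": 0},
])

```text
t: 24.55
tcp_pos: [552.3, 26.4, 29.3]
tool_rot: [0.0, 0.997, 0.077, 0.0]
force: [-0.9, 0.4, -1.1]
opening: 0.428
```

Emit:
jog_arm([
  {"linear": [0.05, 0, 0], "turn": 0},
  {"linear": [0.1, 0, 0], "turn": 0},
  {"linear": [0.15, 0, 0], "turn": 0},
  {"linear": [0.2, 0, 0], "turn": 0},
  {"linear": [0.2, 0, 0], "turn": 0},
  {"linear": [0.2, 0, 0], "turn": 0},
  {"linear": [0.2, 0, 0], "turn": 0},
  {"linear": [0.2, 0, 0], "turn": 0},
])

```text
t: 25.55
tcp_pos: [553.7, 26.6, 29.2]
tool_rot: [0.0, 0.997, 0.077, -0.0]
force: [0.6, -1.0, -1.1]
opening: 0.426
```

```bash
cat > st.py <<'E'
from h import *
t,R=T();o=arm.get_obs();f=np.array(o['force'])
print(fx(t).round(2),'yaw err',np.degrees(yaw()-YAW+np.pi/2).round(2),'F fixture',fx(f+O).round(1),'M',np.round(o['moment'],2),o['t'])
E
python3 st.py
```

```text
[-14.11  21.98  29.15] yaw err -0.01 F fixture [ 0.4 -1.1 -1.1] M [-0.07  0.09 -0.03] 25.55
```

Not yet touching. Go on gently, and lower lightly towards the bed.

Emit:
jog_arm([
  {"linear": [0.05, 0, 0.05], "turn": 0},
  {"linear": [0.1, 0, 0.1], "turn": 0},
  {"linear": [0.15, 0, 0.1], "turn": 0},
  {"linear": [0.2, 0, 0.1], "turn": 0},
  {"linear": [0.25, 0, 0.1], "turn": 0},
  {"linear": [0.3, 0, 0.1], "turn": 0},
  {"linear": [0.3, 0, 0.1], "turn": 0},
  {"linear": [0.3, 0, 0.1], "turn": 0},
])

```text
t: 26.55
tcp_pos: [555.2, 26.9, 27.9]
tool_rot: [-0.0, 0.997, 0.077, -0.001]
force: [-5.3, -0.7, 2.0]
opening: 0.427
```

```bash
python3 st.py
```

```text
[-12.53  22.03  27.87] yaw err -0.03 F fixture [-5.4  0.1  2. ] M [-0.23  1.28  0.01] 26.55
```

Emit:
jog_arm([
  {"linear": [0, 0, 0.05], "turn": 0},
  {"linear": [0, 0, 0.1], "turn": 0},
  {"linear": [0, 0, 0.15], "turn": 0},
  {"linear": [0, 0, 0.2], "turn": 0},
  {"linear": [0.05, 0, 0.2], "turn": 0},
  {"linear": [0.1, 0, 0.2], "turn": 0},
  {"linear": [0.1, 0, 0.2], "turn": 0},
  {"linear": [0.1, 0, 0.2], "turn": 0},
])

```text
t: 27.55
tcp_pos: [555.3, 26.8, 25.9]
tool_rot: [-0.0, 0.997, 0.076, -0.002]
force: [-7.2, -0.9, 3.4]
opening: 0.426
```

```bash
python3 st.py
```

```text
[-12.5   21.94  25.93] yaw err -0.05 F fixture [-7.3  0.2  3.4] M [-0.3   1.58 -0.03] 27.55
```

Emit:
jog_arm([
  {"linear": [0, 0, 0.05], "turn": 0},
  {"linear": [0, 0, 0.1], "turn": 0},
  {"linear": [0, 0, 0.15], "turn": 0},
  {"linear": [0, 0, 0.2], "turn": 0},
  {"linear": [0, 0, 0.2], "turn": 0},
  {"linear": [0, 0, 0.2], "turn": 0},
  {"linear": [0, 0, 0.2], "turn": 0},
  {"linear": [0, 0, 0.2], "turn": 0},
])

```text
t: 28.55
tcp_pos: [555.3, 26.8, 25.8]
tool_rot: [-0.001, 0.997, 0.076, -0.002]
force: [-10.4, 0.9, 15.8]
opening: 0.426
```

```bash
python3 st.py
```

```text
[-12.53  21.94  25.82] yaw err -0.05 F fixture [-10.1   2.4  15.8] M [-0.13  2.3  -0.06] 28.55
```

Emit:
jog_arm([
  {"linear": [0, 0, -0.1], "turn": 0},
  {"linear": [0, 0, -0.17], "turn": 0},
  {"linear": [0.07, 0, -0.15], "turn": 0},
  {"linear": [0.14, 0, -0.12], "turn": 0},
  {"linear": [0.21, 0, -0.08], "turn": 0},
  {"linear": [0.28, 0, -0.03], "turn": 0},
  {"linear": [0.3, 0, 0], "turn": 0},
  {"linear": [0.3, 0, 0], "turn": 0},
])

```text
t: 29.55
tcp_pos: [555.3, 26.8, 25.8]
tool_rot: [-0.002, 0.997, 0.076, -0.005]
force: [-16.3, 0.0, 20.3]
opening: 0.431
```

```bash
python3 st.py
```

```text
[-12.5  22.   25.8] yaw err -0.07 F fixture [-16.1   2.5  20.3] M [-0.22  3.37  0.02] 29.55
```

Emit:
jog_arm([
  {"linear": [0.05, 0, -0.06], "turn": 0},
  {"linear": [0.1, 0, -0.12], "turn": 0},
  {"linear": [0.15, 0, -0.15], "turn": 0},
  {"linear": [0.2, 0, -0.15], "turn": 0},
  {"linear": [0.22, 0, -0.15], "turn": 0},
  {"linear": [0.22, 0, -0.15], "turn": 0},
  {"linear": [0.22, 0, -0.15], "turn": 0},
  {"linear": [0.22, 0, -0.15], "turn": 0},
])

```text
t: 30.55
tcp_pos: [555.3, 26.8, 25.8]
tool_rot: [-0.001, 0.997, 0.076, -0.007]
force: [-17.1, -1.3, 14.0]
opening: 0.426
```

Emit:
jog_arm([
  {"linear": [0, 0, 0], "turn": 0},
  {"linear": [0, 0, 0], "turn": 0},
  {"linear": [0, 0, 0], "turn": 0},
  {"linear": [0, 0, 0], "turn": 0},
  {"linear": [0, 0, 0], "turn": 0},
  {"linear": [0, 0, 0], "turn": 0},
  {"linear": [0, 0, 0], "turn": 0},
  {"linear": [0, 0, 0], "turn": 0},
])

```text
t: 31.55
tcp_pos: [555.3, 26.8, 25.8]
tool_rot: [-0.001, 0.997, 0.076, -0.007]
force: [-15.9, -1.6, 14.1]
opening: 0.425
```

```bash
python3 st.py;  python3 - <<'E'
from h import *
c=cam('wrist');s=cam('side')
A=cv2.resize(c['pixels'],(512,384));
u,v=proj(s,wf([10,20,30])).astype(int)
B=cv2.resize(s['pixels'][v-32:v+32,u-24:u+24],None,fx=6,fy=6,interpolation=cv2.INTER_CUBIC)
save(np.hstack([A,B]),'w7.png',1)
E
python3 st.py
```

```text
[-12.49  21.99  25.8 ] yaw err -0.09 F fixture [-16.    0.9  14.1] M [-0.4   3.42  0.06] 31.55
[-12.46  22.02  25.82] yaw err -0.09 F fixture [-16.9   2.3  14.2] M [-0.42  3.39  0.04] 31.65
```

View pics/w7.png

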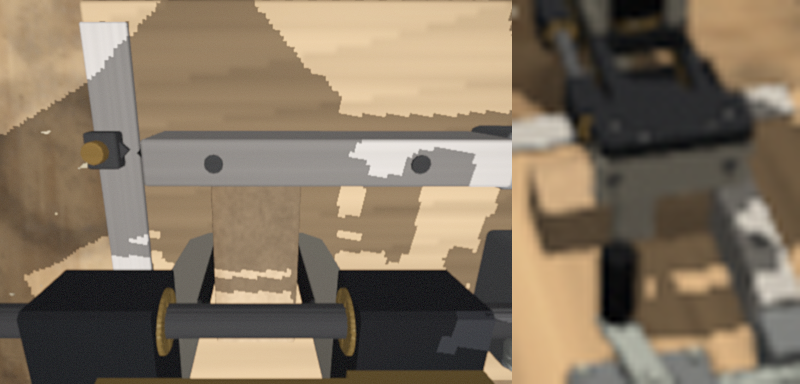

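```bash
python3 - <<'E'
from h import *
c=load('wrist')
P=np.array([fx(dep(c,u,v)) for v in range(190,268,3) for u in range(218,296,3)])
k=(abs(P[:,2]-48)<6)&(P[:,0]<28);P=P[k];A=np.c_[P[:,:2]-P[:,:2].mean(0),np.ones(len(P))]
print(len(P),P.min(0).round(1),P.max(0).round(1),'slopes,z',np.linalg.lstsq(A,P[:,2],rcond=None)[0])
B=np.array([fx(dep(c,u,v)) for v in range(200,260,3) for u in range(306,322,3)]);B=B[abs(B[:,2]-18)<5]
if len(B)>10:
    A=np.c_[B[:,:2]-B[:,:2].mean(0),np.ones(len(B))];print('bed',len(B),np.linalg.lstsq(A,B[:,2],rcond=None)[0])
for e,(v0,du) in {'top':(0,0)}.items(): pass
l=onz(c,212,200,48);m=onz(c,214.5,268,48)
print(fx(l),fx(m))
E
```

```text
673 [-11.    4.2  45.7] [27.  39.9 49.4] slopes,z [1.02368853e-04 2.43310573e-03 4.74937422e+01]
bed 76 [-2.44043166e-03  3.15763256e-02  1.74561311e+01]
[22.13581241 41.43907804 48.        ] [-11.81561883  41.58590255  48.        ]
```

The offcut is flat (top 47.5 mm, slope <0.3 %), square and touching the fence, and the pointer is still on the index. I'll add a little sideways push for margin, then hand in.

Emit:
jog_arm([
  {"linear": [0.05, 0, 0], "turn": 0},
  {"linear": [0.1, 0, 0], "turn": 0},
  {"linear": [0.15, 0, 0], "turn": 0},
  {"linear": [0.17, 0, 0], "turn": 0},
  {"linear": [0.17, 0, 0], "turn": 0},
  {"linear": [0.17, 0, 0], "turn": 0},
  {"linear": [0.17, 0, 0], "turn": 0},
  {"linear": [0.17, 0, 0], "turn": 0},
])

```text
t: 32.65
tcp_pos: [555.5, 26.9, 25.7]
tool_rot: [-0.002, 0.997, 0.076, -0.008]
force: [-19.1, -1.5, 16.1]
opening: 0.425
```

```bash
python3 st.py;  python3 - <<'E'
from h import *
c=cam('wrist')
P=np.array([fx(dep(c,u,v)) for v in range(190,268,3) for u in range(218,296,3)])
k=(abs(P[:,2]-48)<6)&(P[:,0]<28);P=P[k];A=np.c_[P[:,:2]-P[:,:2].mean(0),np.ones(len(P))]
print(len(P),'slopes,z',np.linalg.lstsq(A,P[:,2],rcond=None)[0])
E
```

```text
[-12.3   22.04  25.72] yaw err -0.11 F fixture [-19.1   1.5  16.1] M [-0.46  3.96  0.06] 32.65
674 slopes,z [2.29226188e-03 1.85846238e-04 4.75202300e+01]
```

```bash
python3 -c "
from station import arm
print(arm.hand_in())"
```

```text
the job is handed in; nothing more can be done
None
```

I set the fence with the crank and pressed the plain wooden offcut into the corner of fence and bed. I handed in at about 33 s with that push still held.

- **Fence setting:** I wound the crank about 2⅛ turns clockwise, then trimmed it back slightly. In the close-up, the pointer and index tips agree to roughly 0.1–0.4 mm. My different pixel readings disagreed within that range. In the last picture, taken while pushing, the tips still looked aligned.
- **Offcut:** It lies flat, with its top 47.5 mm above the bench (48 mm expected) and a slope under 0.3 %. It is square to the fence, with less than 0.2 mm of side drift over 34 mm. Its end is against the fence front at about y = 22 mm. I could not see the contact line itself, because the fence top hides it. That contact rests on the force reading and on the tool stopping where the fence should be.
- **Push:** The last reading was 19 N towards the fence and 16 N down, which are tool readings, so bed friction takes part of the sideways push. The wrist leaned just under 1° under load, but the offcut stayed flat.
- **Getting to the push:** I built it up in several small steps, briefly easing the downward force and then pressing diagonally.
- **Other things on the bench:** Nothing else was touched as far as I could tell, but I did not check each item again at the end.

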